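Park the lock plunger and slide the carriage home

ROBOT

A 6-joint arm with a two-finger parallel gripper is mounted at the origin on the work surface. World frame = base frame: x ahead of the robot, y to its left, z up, the work surface at z = 0. Lengths are in m, angles in rad, forces in N, time in s.
With the tool pointing down it reaches from about 0.375 to 0.975 m from the base axis. Payload 3.8 kg.
Tool frame: the origin (TCP) lies between the finger pads, 19 mm behind the fingertips; this is the grasp point; z points along the fingers, y is the line along which they close (so a half turn about z gives the same grasp; the last joint's range is limited). The gripper opens to 85 mm and grips with 20 to 120 N. Pads are 22 mm wide; open, the fingers measure 114 mm over their backs; the gripper's body (76 mm by 85 mm) begins 54 mm behind the grasp point. The pads swing forward as they close: fully open they stand 13 mm farther back than shut.
Start: joints at [1.099, 0.264, 1.604, -0, 1.274, -0.037], TCP at [0.284, 0.612, 0.25] pointing down, gripper open.
Joint ranges: [-2.63, 2.63], [-0.94, 2.18], [0.31, 2.57], [-1.31, 4.45], [0, 2.66], [-2.55, 2.55]. Speed limits (rad/s): [2.57, 2.57, 3.14, 3.14, 3.14, 3.14].

INTERFACE

Orientations are given as a rotation vector (axis times angle).
In Python, from workcell import bot gives the robot as it stands.
- The arm moves only by the tool step_arm, never from a script. Its argument "motion" is a list of rows, each a list of 5 numbers: the finger opening in cm, from 0 to 8.54, then the shift along the tool's x, y, z in cm, then the turn about the tool's z in degrees. In form: [[claw, dx, dy, dz, twist], ...]. A call has 1 to 20 rows; each row is the pose to reach, as a shift and turn from the pose commanded when the call began, along the tool's axes at that moment; what a row does not reach only later rows make up. A row lasts 1/10 s, in which the tool goes at most 50 mm and 8.59 degrees, less where a joint would pass 70% of its speed; a pose out of reach is approached as far as the arm can. A call with a gripper value outside its range is refused whole. The fingers move at their own pace and stop on an object; "force" is the grip in N (left out, the last holds). Time passes only in rows, so rows that repeat a pose let the fingers close. It gives the time, the measured TCP pose, the force, the opening and the grip force at its end, in the units of the state.
- bot.read_state(): the state, without advancing time (a new reading comes with each control period).
- bot.read_camera(name): name is "scene" or "top" or "wrist"; returns (picture, depth): 480x640x3 uint8, red, green, blue; 480x640 float32, m along the optical axis (not along the pixel's ray), 0 where there is no reading.
- bot.calibration(name): a dict with "mtx" (3x3 intrinsics, pixels), "k1" (the pictures are not rectified: a ray, as slopes to the right and down, at radius r is drawn at 1 + k1 r^2 times it, then the intrinsics apply), "origin" and "orientation" of the camera in the world; the wrist camera has in their place "T_tool_cam" (4x4, takes a point from camera to tool coordinates, whose origin is the TCP and whose axes are the flange's). Camera axes: x right, y up, looking along -z (the intrinsics and any distortion apply to the point x, -y, -z); pixel columns grow to the right and rows downward; lengths in m; the calibration is good to about 2 mm. A picture is of the moment at which its call begins: read the wrist's pose just before it. calibration takes no time and is no camera call.
- bot.finish_job(): hands the job in; it is judged then, once.
The state is a dict: "time": time; "q": joint angles; "joint_vel": joint speeds; "joint_torque": joint torques, N m; "tool_pos": TCP position; "tcp_rot": TCP orientation; "wrist_force": force on the tool from outside, world axes, zero at the start; "torque": the same for the moment, N m; "width": opening from 0.0 (shut) to 1.0 (fully open); "grip_force": force on a finger pad.
Only numpy, scipy, OpenCV 4.12 (cv2) and the standard library are available. Lean on these libraries where they do the work, as an engineer would, in place of code of your own. Each camera call takes 0.05 s, during which the arm holds its last target. There are 200 camera calls.

TASK

The carriage of the green fixture is locked by the spring plunger with the red knob. Gently pull the knob up only until it meets its soft stop, twist it clockwise (seen from above) to the white rest mark, let it down into the rest notch and let go so that it stays up by itself, without ever straining the mechanism; then push the carriage by its blue post fully home against the yellow stop. Leave the plunger parked and do not shift the other things on the bench.

Things in the scene. Friction and masses are not known exactly. Their poses are not given: they have to be found in the camera images.
- fixture: green fixture on the bench, fixed, base plate 130 x 250 mm. Origin: underside of the base, at bench height; x across the slide, y along it towards the yellow end stop, z up. A bridge on its +x side (top 60 mm above the bench) carries the lock plunger at x 30, y -95 mm. The carriage runs below, its top 34 mm above the bench
- bridge_top (a point): on the plunger's axis at the bridge's top, axes as the fixture's. Here stands a brass crown nut, 35 mm across, round the plunger's stem, with a deep slot, a land and a shallow rest notch for the stem's lug, and a cap over them. The cap's top is 26 to 40 mm above this point: how far the crown is screwed up differs each time and is not reported
- plunger: steel lock bolt, 10 mm diameter, with the red knob. Origin on its axis, 60 mm above the bench when fully down; rises 1:1 with the pull. A spring presses it down: 7 N at the bottom with its weight, 0.25 N more per mm. Down, its tip is 5 mm deep in the carriage and blocks it. It is strained when over 20 N acts between it and the crown or carriage (pull, twist, press or drop)
- knob (a joint): turn of the red knob, rad, clockwise from above positive; 0 in the slot. It cannot turn until lifted 9 to 23 mm (differs each time: feel it); 2 mm above that its lug meets a rubber stop of 15 N per mm. Rest notch centred at 1.25 rad, 0.12 rad of play each way, an end wall just beyond; lowered there, the lug drops in and rests 2.5 mm below the turning height. Lug 12.5 mm off the axis
- knob_grip (a point): red wing knob, a bar 36 mm (its x) by 14 mm (its y) by 30 mm tall; the point is on its axis 8 mm below its top, 22 mm above its underside: a right TCP height for a grasp from above. At rest it is 124 mm above the bench, x along the fixture's x. A white line on top marks the bar's +x end; a white line on the crown's cap marks where that end points when parked
- carriage (a joint): travel of the carriage, m: 0 locked, 0.080 fully home against the yellow stop, towards the fixture's +y; friction about 3 N
- post_grip (a point): blue square push post on the carriage, 16 x 16 mm, 52 mm tall, top 86 mm above the bench; the point lies on its axis 16 mm below its top; axes as the fixture's
- bearing: loose steel bearing ring, 52 mm across, 15 mm high; origin under its centre; a bystander
- spare_plunger: loose spare plunger with black wing, brass barrel, lying on the bench, 90 mm long; a bystander
- gear_hub: loose dark flanged hub, 56 mm across, 30 mm high; a bystander
- hammer: loose hammer with wooden handle; a bystander
- screwdriver: loose screwdriver with orange handle; a bystander
- spray_bottle: grey bottle with green cap, 70 mm across, 170 mm high; a bystander
- brush: loose brush with wooden handle; a bystander

How it is judged:
On the way, in this order (a step that is already met when the one before it is completed fails the run):
1. the knob is parked in its rest notch and stays up untouched, the carriage not yet moved (z of plunger in the frame of fixture above 0.065 m and value of joint knob between 1.08 and 1.42 rad and contact force between the fingers and plunger below 0.1 N and value of joint carriage below 0.006 m), for 0.3 s.
2. the carriage is fully home (value of joint carriage above 0.077 m), for 0.2 s.
At the end, for the whole second after the job is handed in: the plunger stands retracted (at least 5 mm up) with its knob in the rest notch (turned 1.08 to 1.42 rad), the carriage within 3 mm of its yellow stop, everything released and at rest (z of plunger in the frame of fixture above 0.065 m and value of joint knob between 1.08 and 1.42 rad and value of joint carriage above 0.077 m and velocity of joint carriage below 0.01 m/s and velocity of joint knob below 0.1 rad/s); the robot touches nothing.
It fails at once if the plunger is strained: more than 20 N between it and the crown or carriage (contact force between plunger and fixture above 20 N).
It fails at once if a bystander is shifted by more than 25 mm (distance of any of bearing, spare_plunger, gear_hub, hammer, screwdriver, spray_bottle, brush from where it was at the start of the episode above 0.025 m).
It also fails if it takes over 67 s, if anything falls off the work surface, if the arm or the gripper's body presses on something with over 40 N, if the wrist force passes 120 N, or if a joint passes its speed limit or range.

## Working session

There is one attempt and no reset: what is moved stays moved. The work goes in short steps, Python scripts to look and compute and a tool call to move; the robot and the scene stay as the last step left them, time stands still between calls to the robot, and variables do not carry over. Pictures are saved under pics/ and viewed, at most 10 in all, crops included, and the job is handed in when it is done.

Besides the shell and the picture viewer there is one more tool, called after "Emit:" as name([rows], argument=value, ...), one row to a line, values as JSON. step_arm: Moves the arm, as the interface text tells. Its arguments: {"type":"object","properties":{"motion":{"type":"array","items":{"type":"array","items":{"type":"number"}}},"force":{"type":"number"}},"required":["motion"]}

```bash
mkdir -p pics; cat > h.py <<'E'
import numpy as np,cv2
from scipy.spatial.transform import Rotation as R
from workcell import bot
def cam(n):
    s=bot.read_state(); im,d=bot.read_camera(n); c=bot.calibration(n)
    if 'T_tool_cam' in c:
        T=np.eye(4);T[:3,:3]=R.from_rotvec(s['tcp_rot']).as_matrix();T[:3,3]=s['tool_pos'];T=T@np.array(c['T_tool_cam'])
    else:
        T=np.eye(4);o=np.array(c['orientation']);T[:3,:3]=o if o.shape==(3,3) else R.from_rotvec(o).as_matrix();T[:3,3]=c['origin']
    return im,d,np.array(c['mtx']),c['k1'],T
def rays(uv,K,k1):
    p=cv2.undistortPoints(np.array(uv,float).reshape(-1,1,2),K,np.array([k1,0,0,0,0.]))[:,0]
    return np.c_[p[:,0],-p[:,1],-np.ones(len(p))]
def onplane(uv,z,K,k1,T):
    r=rays(uv,K,k1)@T[:3,:3].T;o=T[:3,3];return o+r*((z-o[2])/r[:,2])[:,None]
def pts(mask,d,K,k1,T):
    v,u=np.nonzero(mask&(d>0));r=rays(np.c_[u,v],K,k1)*d[v,u][:,None];return r@T[:3,:3].T+T[:3,3],np.c_[u,v]
def hsv(im): return cv2.cvtColor(im,cv2.COLOR_RGB2HSV)
def save(n,im): cv2.imwrite('pics/'+n,im[:,:,::-1])
E
python3 - <<'E'
from h import *
print(bot.read_state())
for n in('top','scene'):
    im,d,K,k1,T=cam(n);save(n+'0.png',im);print(n,K[0,0],k1,T.round(3).tolist())
    np.savez(n+'0.npz',im=im,d=d,K=K,k1=k1,T=T)
    h=hsv(im)
    red=((h[...,0]<6)|(h[...,0]>174))&(h[...,1]>150)&(h[...,2]>80)
    blue=(abs(h[...,0].astype(int)-112)<12)&(h[...,1]>130)&(h[...,2]>60)
    yel=(abs(h[...,0].astype(int)-28)<5)&(h[...,1]>150)&(h[...,2]>100)
    for nm,m in(('red',red),('blue',blue),('yel',yel)):
        k,l,st,c=cv2.connectedComponentsWithStats(m.astype(np.uint8))
        for i in range(1,k):
            if st[i,4]>30:
                P,_=pts(l==i,d,K,k1,T)
                print(nm,st[i].tolist(),c[i].round(1), np.median(P,0).round(4) if len(P) else None, P[:,2].max().round(4) if len(P) else None)
E
```

```text
{'time': 0.0, 'q': array([ 1.09907136e+00,  2.64761987e-01,  1.60534167e+00,  7.82425697e-06,
        1.27368790e+00, -3.68785836e-02]), 'joint_vel': array([-0.00084809,  0.00145862, -0.00103491, -0.00015866,  0.00101662,
       -0.00017783]), 'joint_torque': array([ 1.21938028e-04, -5.15097535e+01, -3.67318797e+01, -1.39286576e-04,
        1.25929451e-02,  1.38718255e-05]), 'tool_pos': array([0.28404008, 0.61159093, 0.24867347]), 'tcp_rot': array([-0.67756841, -3.06707897,  0.0033394 ]), 'wrist_force': array([-0.24858956,  0.22875801, -0.03579152]), 'torque': array([ 0.00333126,  0.01083118, -0.01851807]), 'grip_force': 0.0, 'width': 1.0034156228675286}
top 598.1703369976316 -0.10615351521400963 [[0.011, 0.987, -0.158, 0.358], [-1.0, 0.01, -0.009, 0.011], [-0.008, 0.158, 0.987, 1.326], [0.0, 0.0, 0.0, 1.0]]
red [406, 231, 9, 17, 98] [410.7 239.6] [ 0.5477 -0.1562  0.1307] 0.1369
red [575, 408, 65, 72, 4630] [607.2 443.7] [ 0.1415 -0.538   0.1491] 0.1655
blue [270, 68, 129, 82, 7740] [335.6 109.9] [ 0.8692 -0.0056  0.0115] 0.0966
blue [365, 262, 8, 7, 52] [368.2 265.1] [ 0.5013 -0.07
[... 441 characters left out ...]
. ] [ 0.1956 -0.5948  0.1526] 0.1775
red [270, 273, 14, 16, 106] [276.  280.2] [ 0.5524 -0.1601  0.1271] 0.1354
blue [284, 253, 8, 15, 84] [287.3 259.7] [ 0.5086 -0.078   0.0704] 0.0903
blue [350, 263, 123, 130, 6003] [409.2 326. ] [0.8564 0.005  0.0099] 0.0954
yel [545, 152, 80, 116, 3735] [582.8 198.9] [ 1.0216  1.1137 -0.348 ] 0.1435
yel [301, 230, 34, 26, 320] [317.2 242.6] [0.5156 0.0316 0.0381] 0.0456
yel [416, 284, 9, 8, 59] [420.2 287.7] [0.8203 0.0942 0.0595] 0.0648
yel [371, 337, 8, 8, 36] [375.2 339.7] [ 0.8209 -0.0951  0.0604] 0.0651
yel [412, 339, 10, 9, 74] [416.7 343.1] [ 0.9013 -0.035   0.0599] 0.066
yel [117, 402, 126, 78, 2114] [167.6 434.1] [ 0.6332 -0.5563  0.1692] 0.1944
```

View pics/top0.png

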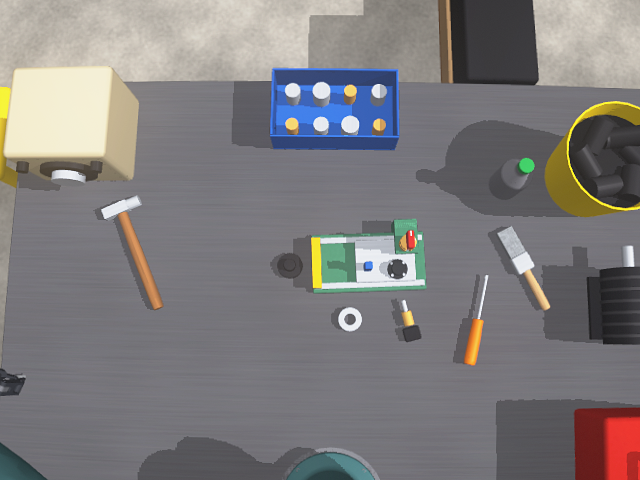

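View pics/scene0.png

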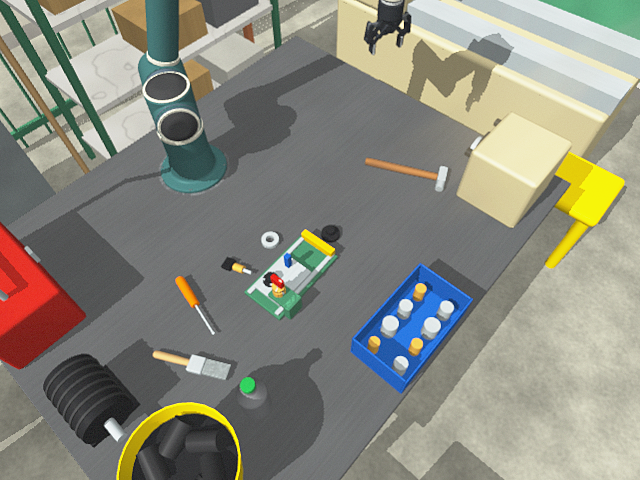

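The top view shows the fixture at about (365,260): knob at (410,240), post at (368,265), yellow stop at (316,263). The fixture's y is roughly world +y, and the bystanders are clear of the path.

```bash
python3 - <<'E'
from h import *
z=np.load('top0.npz');im,d,K,k1,T=[z[k] for k in('im','d','K','k1','T')];k1=float(k1)
h=hsv(im)
yel=(abs(h[...,0].astype(int)-28)<5)&(h[...,1]>150)&(h[...,2]>100)
yel[:,:300]=0;yel[:,330:]=0
v,u=np.nonzero(yel);P=onplane(np.c_[u,v],0.045,K,k1,T)
r=cv2.minAreaRect((P[:,:2]*1000).astype(np.float32));print(r)
print(onplane([[368.2,265.1]],0.086,K,k1,T),onplane([[410.7,239.6]],0.13,K,k1,T))
print(np.array(bot.calibration('wrist')['T_tool_cam']).round(3).tolist(),bot.calibration('wrist')['mtx'])
M=R.from_rotvec(bot.read_state()['tcp_rot']).as_matrix()
print(M.T@(np.array([.545,-.12,.33])-bot.read_state()['tool_pos']))
E
```

```text
((510.7522277832031, 36.923301696777344), (106.95912170410156, 18.578901290893555), 2.683032274246216)
[[ 0.50111989 -0.07258984  0.086     ]] [[ 0.54879329 -0.15586145  0.13      ]]
[[-0.001, 0.952, 0.305, 0.078], [1.0, 0.001, 0.0, 0.0], [-0.0, 0.305, -0.952, -0.123], [0.0, 0.0, 0.0, 1.0]] [[419.6396622    0.         320.25454686]
 [  0.         419.6396622  239.1317533 ]
 [  0.           0.           1.        ]]
[-0.54485243 -0.55379428 -0.08012392]
```

Emit:
step_arm([
  [8.5,-54.5,-55.4,-3,-27.6],
  [8.5,-54.5,-55.4,-3,-27.6],
  [8.5,-54.5,-55.4,-3,-27.6],
  [8.5,-54.5,-55.4,-3,-27.6],
  [8.5,-54.5,-55.4,-3,-27.6],
  [8.5,-54.5,-55.4,-3,-27.6],
  [8.5,-54.5,-55.4,-3,-27.6],
  [8.5,-54.5,-55.4,-3,-27.6],
  [8.5,-54.5,-55.4,-3,-27.6],
  [8.5,-54.5,-55.4,-3,-27.6],
  [8.5,-54.5,-55.4,-3,-27.6],
  [8.5,-54.5,-55.4,-3,-27.6],
  [8.5,-54.5,-55.4,-3,-27.6],
  [8.5,-54.5,-55.4,-3,-27.6],
  [8.5,-54.5,-55.4,-3,-27.6],
  [8.5,-54.5,-55.4,-3,-27.6],
  [8.5,-54.5,-55.4,-3,-27.6],
  [8.5,-54.5,-55.4,-3,-27.6],
  [8.5,-54.5,-55.4,-3,-27.6],
  [8.5,-54.5,-55.4,-3,-27.6],
])

```text
time: 2.1
tool_pos: [0.5448, -0.1186, 0.2798]
tcp_rot: [0.076, -3.14, -0.001]
wrist_force: [0.3, 0.7, -0.2]
width: 0.994
grip_force: 0.0
```

```bash
cat > m.py <<'E'
from h import *
import sys
def meas(tag):
    s=bot.read_state();print(s['time'],s['tool_pos'],s['q'][5],s['wrist_force'],s['width'])
    im,d,K,k1,T=cam('wrist');save(tag+'.png',im);h=hsv(im);np.savez(tag+'.npz',im=im,d=d,K=K,k1=k1,T=T)
    red=((h[...,0]<6)|(h[...,0]>174))&(h[...,1]>130)&(h[...,2]>60)
    blue=(abs(h[...,0].astype(int)-112)<12)&(h[...,1]>130)&(h[...,2]>40)
    yel=(abs(h[...,0].astype(int)-27)<5)&(h[...,1]>150)&(h[...,2]>100)
    for nm,m,z in(('red',red,.132),('blue',blue,.086),('yel',yel,.045)):
        k,l,st,c=cv2.connectedComponentsWithStats(m.astype(np.uint8))
        for i in range(1,k):
            if st[i,4]<100: continue
            P,uv=pts(l==i,d,K,k1,T)
            zt=np.percentile(P[:,2],95); top=P[P[:,2]>zt-.004]
            r=cv2.minAreaRect((top[:,:2]*1000).astype(np.float32))
            print(nm,st[i].tolist(),'ztop',zt.round(4),'n',len(top),'rect mm',np.round(r[0],1),np.round(r[1],1),round(r[2],1),'mean',top.mean(0).round(4))
    return im,d,K,k1,T
if __name__=='__main__': meas(sys.argv[1])
E
python3 m.py w1
```

```text
2.1 [ 0.54482448 -0.11855273  0.27980186] -1.8784537170397058 [ 0.26320652  0.65956429 -0.19175715] 0.9943663601047892
red [254, 202, 23, 56, 1089] ztop 0.132 n 891 rect mm [ 552.4 -156.8] [34.9 13.9] 1.8 mean [ 0.5506 -0.1565  0.1308]
blue [366, 145, 26, 24, 532] ztop 0.0863 n 394 rect mm [503.5 -74.5] [14.5 15. ] 2.1 mean [ 0.5034 -0.0747  0.0851]
blue [287, 391, 177, 79, 9862] ztop 0.0864 n 789 rect mm [655.8 -60.3] [147.8 256.5] 88.0 mean [ 0.7186 -0.065   0.1488]
blue [533, 473, 31, 7, 124] ztop 0.3269 n 27 rect mm [550.6 -62.6] [4.3 5.9] 18.8 mean [ 0.55   -0.0627  0.3261]
yel [262, 0, 17, 33, 334] ztop 0.0241 n 283 rect mm [ 397.9 -167.3] [25.5  8.8] 16.7 mean [ 0.399  -0.1664  0.0222]
yel [474, 107, 43, 124, 3685] ztop 0.0403 n 2768 rect mm [514.3  35.5] [108.5  20.4] 2.2 mean [0.5118 0.0351 0.0391]
```

View pics/w1.png

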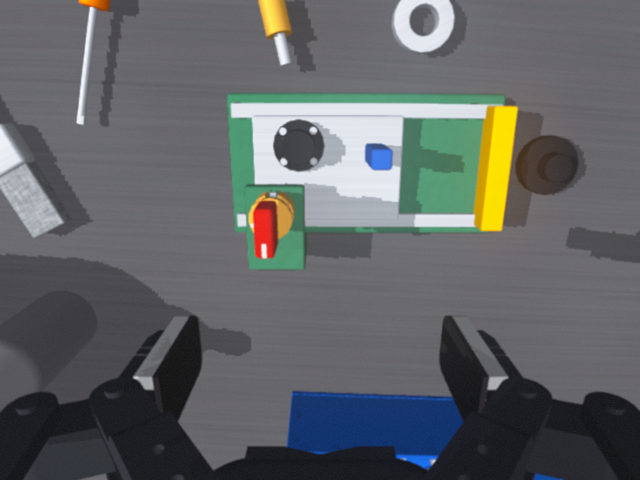

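The view from above the fixture shows the red bar at (264,230) with its white end towards +x, and the post at (378,157). The sizes and heights agree with what was given. Next I move directly above the knob and look again.

Emit:
step_arm([
  [8.5,-0.57,-3.85,4,0.8],
  [8.5,-0.57,-3.85,7,0.8],
  [7,-0.57,-3.85,8.5,0.8],
  [6,-0.57,-3.85,8.5,0.8],
  [6,-0.57,-3.85,8.5,0.8],
])

```text
time: 2.65
tool_pos: [0.5531, -0.1573, 0.1958]
tcp_rot: [-0.053, 3.141, 0.0]
wrist_force: [-0.2, -0.1, 0.9]
width: 0.7
grip_force: 0.0
```

```bash
python3 - <<'E'
from m import *
im,d,K,k1,T=meas('w2')
s=bot.read_state();print(s['tcp_rot'])
h=hsv(im)
br=(abs(h[...,0].astype(int)-17)<6)&(h[...,1]>100)&(h[...,2]>80)
P,uv=pts(br,d,K,k1,T);q=(np.hypot(P[:,0]-.5524,P[:,1]+.1568)<.03)
P=P[q];print('brass z',np.percentile(P[:,2],[5,25,50,75,95]).round(4),len(P)); 
zt=np.percentile(P[:,2],95);t=P[P[:,2]>zt-.003];print(cv2.minEnclosingCircle((t[:,:2]*1000).astype(np.float32)))
E
```

```text
2.65 [ 0.55309313 -0.15727667  0.19580954] -1.9253594968820547 [-0.18661497 -0.11535127  0.88601643] 0.7002959795934384
red [307, 224, 28, 80, 1961] ztop 0.132 n 1651 rect mm [ 552.2 -157.3] [35.  13.2] 2.5 mean [ 0.5505 -0.1572  0.1309]
blue [436, 144, 51, 35, 1366] ztop 0.086 n 784 rect mm [503.6 -74.4] [15.7 16.5] 2.1 mean [ 0.5036 -0.0751  0.0849]
blue [330, 442, 82, 18, 610] ztop 0.2511 n 97 rect mm [ 542.5 -146.7] [ 7.5 16.7] 30.6 mean [ 0.5419 -0.1458  0.2514]
blue [473, 451, 46, 29, 951] ztop 0.2341 n 57 rect mm [ 550.3 -119.6] [39.6  4.1] 37.7 mean [ 0.5525 -0.1165  0.2444]
yel [563, 93, 69, 158, 6942] ztop 0.0401 n 4488 rect mm [513.6  35.7] [108.2  21.4] 3.1 mean [0.5107 0.0346 0.0391]
[-5.34082386e-02  3.13867925e+00 -1.16078118e-03]
brass z [0.0659 0.079  0.091  0.0917 0.0928] 1577
((552.6050415039062, -156.34310913085938), 17.97312355041504)
```

View pics/w2.png

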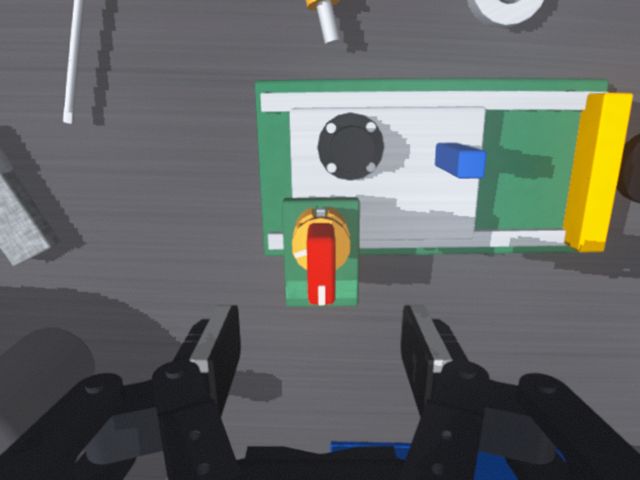

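The knob (321,262) lies midway between the fingers, and the white rest mark at (298,253) is on the -y side, as a clockwise park requires. The cap's top is at about 92 mm, so the fingertips will clear it. I descend and close gently.

Emit:
step_arm([
  [6,0.07,0,2.5,0.3],
  [5,0.07,0,5,0.3],
  [4,0.07,0,6.6,0.3],
  [3,0.07,0,7.15,0.3],
  [2.2,0.07,0,7.15,0.3],
  [2.0,0.07,0,7.15,0.3],
  [2.0,0.07,0,7.15,0.3],
  [1.8,0.07,0,7.15,0.3],
  [1.7,0.07,0,7.15,0.3],
  [1.7,0.07,0,7.15,0.3],
], force=20)

```text
time: 3.7
tool_pos: [0.5522, -0.1581, 0.1238]
tcp_rot: [-0.043, 3.141, -0.0]
wrist_force: [-0.5, 0.6, -0.6]
width: 0.197
grip_force: 0.0
```

```bash
python3 - <<'E'
from m import *
im,d,K,k1,T=meas('w3');save('w3c.png',im[150:480,120:520]);s=bot.read_state();print(s['grip_force'],s['torque'])
E
```

```text
3.7 [ 0.55222507 -0.15812751  0.12382553] -1.9206890930270235 [-0.46140091  0.60686004 -0.62143849] 0.19744117958721208
red [302, 279, 45, 125, 4799] ztop 0.1318 n 3688 rect mm [ 552.5 -157. ] [35.8 13.7] 2.3 mean [ 0.5499 -0.1571  0.1307]
blue [473, 158, 83, 52, 3186] ztop 0.0859 n 1564 rect mm [504.2 -74.7] [16.1 16.6] 2.4 mean [ 0.5036 -0.0753  0.0848]
yel [629, 205, 11, 57, 322] ztop 0.0224 n 118 rect mm [543.9  27.5] [21.9  2.7] 4.2 mean [0.5472 0.0277 0.0206]
0.0 [-0.0434108   0.02290822 -0.02928858]
```

View pics/w3c.png

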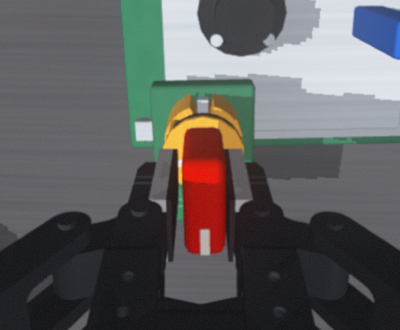

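The knob is between the pads with a small gap on each side. I close slowly and watch the lateral force.

Emit:
step_arm([
  [1.6,0,0,0,-0.4],
  [1.55,0,0,0,-0.4],
  [1.55,0,0,0,-0.4],
])

```text
time: 4.05
tool_pos: [0.5522, -0.1578, 0.1236]
tcp_rot: [-0.054, 3.141, 0.0]
wrist_force: [0.8, 1.0, 0.9]
width: 0.182
grip_force: 0.7
```

Emit:
step_arm([
  [1.5,0,0,0,0],
  [1.5,0,0,0,0],
])

```text
time: 4.25
tool_pos: [0.5521, -0.1577, 0.1236]
tcp_rot: [-0.054, 3.141, 0.001]
wrist_force: [1.9, 2.6, 0.9]
width: 0.177
grip_force: 1.3
```

Emit:
step_arm([
  [1.45,0,0,0,0],
  [1.45,0,0,0,0],
])

```text
time: 4.45
tool_pos: [0.5521, -0.1576, 0.1236]
tcp_rot: [-0.054, 3.141, 0.001]
wrist_force: [0.4, 4.5, 2.6]
width: 0.171
grip_force: 2.0
```

Emit:
step_arm([
  [1.45,0,0.06,0,0],
  [1.45,0,0.06,0,0],
])

```text
time: 4.65
tool_pos: [0.5521, -0.1575, 0.1235]
tcp_rot: [-0.055, 3.141, -0.0]
wrist_force: [0.4, 3.5, 1.6]
width: 0.171
grip_force: 1.4
```

Emit:
step_arm([
  [1.4,0,0,0,0],
  [1.35,0,0,0,0],
  [1.3,0,0,0,0],
])

```text
time: 4.95
tool_pos: [0.5521, -0.1573, 0.1236]
tcp_rot: [-0.054, 3.141, 0.001]
wrist_force: [-0.0, 3.7, 2.6]
width: 0.158
grip_force: 20.1
```

Emit:
step_arm([
  [1.2,0,0.03,0,0],
  [1.2,0,0.03,-0.1,0],
  [1.2,0,0.03,-0.2,0],
  [1.2,0,0.03,-0.3,0],
  [1.2,0,0.03,-0.4,0],
  [1.2,0,0.03,-0.5,0],
  [1.2,0,0.03,-0.5,0],
], force=30)

```text
time: 5.65
tool_pos: [0.5519, -0.1572, 0.1283]
tcp_rot: [0.054, -3.141, 0.0]
wrist_force: [3.7, 1.9, -7.7]
width: 0.161
grip_force: 30.0
```

Emit:
step_arm([
  [1.2,0,0,-0.1,0],
  [1.2,0,0,-0.2,0],
  [1.2,0,0,-0.3,0],
  [1.2,0,0,-0.4,0],
  [1.2,0,0,-0.4,0],
])

```text
time: 6.15
tool_pos: [0.5519, -0.1571, 0.1325]
tcp_rot: [0.054, -3.141, -0.0]
wrist_force: [4.1, 1.4, -8.5]
width: 0.16
grip_force: 29.8
```

Emit:
step_arm([
  [1.2,-0.03,0,-0.1,0],
  [1.2,-0.03,0,-0.2,0],
  [1.2,-0.03,0,-0.2,0],
])

```text
time: 6.45
tool_pos: [0.552, -0.1571, 0.1344]
tcp_rot: [0.055, -3.14, -0.0]
wrist_force: [3.9, 2.0, -9.9]
width: 0.158
grip_force: 29.8
```

Emit:
step_arm([
  [1.2,0,0,-0.1,0],
  [1.2,0,0,-0.1,0],
])

```text
time: 6.65
tool_pos: [0.552, -0.1571, 0.1354]
tcp_rot: [0.055, -3.14, -0.0]
wrist_force: [2.9, 0.7, -11.8]
width: 0.158
grip_force: 29.7
```

Emit:
step_arm([
  [1.2,0,0,-0.1,0],
  [1.2,0,0,-0.1,0],
])

```text
time: 6.85
tool_pos: [0.552, -0.1571, 0.1364]
tcp_rot: [0.055, -3.14, -0.0]
wrist_force: [2.6, 1.1, -10.3]
width: 0.157
grip_force: 29.7
```

Emit:
step_arm([
  [1.2,0,0,-0.05,0],
  [1.2,0,0,-0.05,0],
])

```text
time: 7.05
tool_pos: [0.552, -0.1571, 0.1368]
tcp_rot: [0.055, -3.14, -0.0]
wrist_force: [2.9, 0.3, -9.9]
width: 0.164
grip_force: 29.7
```

Emit:
step_arm([
  [1.2,0,0,-0.05,0],
  [1.2,0,0,-0.05,0],
])

```text
time: 7.25
tool_pos: [0.5521, -0.1571, 0.1374]
tcp_rot: [0.055, -3.14, -0.0]
wrist_force: [2.2, -0.3, -10.3]
width: 0.157
grip_force: 29.7
```

Emit:
step_arm([
  [1.2,0,0,-0.05,0],
  [1.2,0,0,-0.05,0],
])

```text
time: 7.45
tool_pos: [0.5521, -0.1571, 0.1379]
tcp_rot: [0.055, -3.141, -0.0]
wrist_force: [1.4, 0.7, -10.1]
width: 0.159
grip_force: 29.6
```

Emit:
step_arm([
  [1.2,0,0,-0.05,0],
  [1.2,0,0,-0.05,0],
])

```text
time: 7.65
tool_pos: [0.5521, -0.1571, 0.1384]
tcp_rot: [0.054, -3.141, -0.0]
wrist_force: [1.8, 1.7, -11.0]
width: 0.158
grip_force: 29.6
```

Emit:
step_arm([
  [1.2,0,0,-0.05,0],
  [1.2,0,0,-0.05,0],
])

```text
time: 7.85
tool_pos: [0.5521, -0.1571, 0.1389]
tcp_rot: [0.055, -3.141, -0.0]
wrist_force: [0.8, 1.2, -10.6]
width: 0.158
grip_force: 29.6
```

Emit:
step_arm([
  [1.2,0,0,-0.05,0],
  [1.2,0,0,-0.05,0],
])

```text
time: 8.05
tool_pos: [0.5521, -0.1571, 0.1394]
tcp_rot: [0.055, -3.141, -0.0]
wrist_force: [0.9, 0.7, -11.0]
width: 0.159
grip_force: 29.6
```

Emit:
step_arm([
  [1.2,0,0,-0.05,0],
  [1.2,0,0,-0.05,0],
])

```text
time: 8.25
tool_pos: [0.5521, -0.1571, 0.1399]
tcp_rot: [0.054, -3.141, -0.0]
wrist_force: [0.7, 1.2, -10.8]
width: 0.157
grip_force: 29.6
```

```bash
python3 m.py w4|head -2
```

```text
8.25 [ 0.55212522 -0.15709804  0.1399236 ] -1.9260101735212705 [  0.66727356   1.20098041 -10.82266677] 0.1574248353144277
red [298, 279, 46, 125, 4906] ztop 0.148 n 3753 rect mm [ 552.4 -157.1] [36.  14.3] 2.6 mean [ 0.5499 -0.1572  0.1469]
```

Knob top is now at 148 mm (it was 132), so it rises 1:1 with the gripper without slipping. I keep lifting.

Emit:
step_arm([
  [1.2,0,0,-0.05,0],
  [1.2,0,0,-0.05,0],
])

```text
time: 8.5
tool_pos: [0.5521, -0.1571, 0.1404]
tcp_rot: [0.055, -3.141, -0.0]
wrist_force: [-0.1, 0.9, -10.9]
width: 0.157
grip_force: 29.6
```

Emit:
step_arm([
  [1.2,0,0,-0.05,0],
  [1.2,0,0,-0.05,0],
])

```text
time: 8.7
tool_pos: [0.5521, -0.1571, 0.1407]
tcp_rot: [0.054, -3.141, -0.0]
wrist_force: [-0.5, 1.0, -12.7]
width: 0.157
grip_force: 29.4
```

Emit:
step_arm([
  [1.2,0,0,-0.05,0],
  [1.2,0,0,-0.05,0],
])

```text
time: 8.9
tool_pos: [0.5521, -0.1571, 0.141]
tcp_rot: [0.054, -3.141, -0.0]
wrist_force: [1.9, 0.9, -15.7]
width: 0.157
grip_force: 29.4
```

The soft stop was met at about 17 mm lift. I back off 1.2 mm and twist clockwise.

Emit:
step_arm([
  [1.2,0,0,0.06,0],
  [1.2,0,0,0.12,0],
  [1.2,0,0,0.12,1],
  [1.2,0,0,0.12,3],
  [1.2,0,0,0.12,6],
  [1.2,0,0,0.12,9],
  [1.2,0,0,0.12,12],
  [1.2,0,0,0.12,12],
])

```text
time: 9.7
tool_pos: [0.5522, -0.1571, 0.1405]
tcp_rot: [-0.275, -3.129, -0.0]
wrist_force: [-0.7, 0.8, -11.6]
width: 0.153
grip_force: 29.9
```

```bash
python3 -c "
from m import *
meas('w5');print(bot.read_state()['torque'])"|grep -v -e yel -e blue
```

```text
9.7 [ 0.55218172 -0.15707259  0.14048691] -1.7158453712251793 [ -0.72575388   0.82004136 -11.55084925] 0.15323403415821704
red [298, 279, 46, 125, 4845] ztop 0.1486 n 3772 rect mm [ 552.8 -156.9] [14.  37.1] 79.9 mean [ 0.55   -0.1566  0.1475]
[ 0.16672308  0.1474567  -0.00464804]
```

Emit:
step_arm([
  [1.2,0,0,0.08,3],
  [1.2,0,0,0.08,8],
  [1.2,0,0,0.08,13],
  [1.2,0,0,0.08,18],
  [1.2,0,0,0.08,23],
  [1.2,0,0,0.08,28],
  [1.2,0,0,0.08,33],
  [1.2,0,0,0.08,36],
  [1.2,0,0,0.08,36],
])

```text
time: 10.65
tool_pos: [0.5522, -0.157, 0.1396]
tcp_rot: [-1.227, -2.892, -0.0]
wrist_force: [-0.5, 1.3, -11.3]
width: 0.156
grip_force: 30.0
```

Emit:
step_arm([
  [1.2,0,0,0,3],
  [1.2,0,0,0,7],
  [1.2,0,0,0,11],
  [1.2,0,0,0,15],
  [1.2,0,0,0,18],
  [1.2,0,0,0,18],
])

```text
time: 11.25
tool_pos: [0.5522, -0.1569, 0.1395]
tcp_rot: [-1.663, -2.665, -0.0]
wrist_force: [-1.7, 1.3, -10.1]
width: 0.161
grip_force: 30.0
```

```bash
python3 -c "
from m import *
meas('w6');print(bot.read_state()['torque'])"|grep -v -e yel -e blue
```

```text
11.25 [ 0.55224585 -0.15693227  0.13951721] -0.7757157230849997 [ -1.73807992   1.29280703 -10.08419948] 0.16084775674906382
red [298, 279, 46, 125, 4874] ztop 0.1476 n 3776 rect mm [ 552.6 -156.4] [14.3 35.6] 25.5 mean [ 0.5516 -0.1542  0.1465]
[0.35981524 0.1522946  0.02211999]
```

Emit:
step_arm([
  [1.2,0,0,0,3],
  [1.2,0,0,0,5.2],
  [1.2,0,0,0,5.2],
  [1.2,0,0,0.05,5.2],
  [1.2,0,0,0.1,5.2],
  [1.2,0,0,0.13,5.2],
  [1.2,0,0,0.13,5.2],
])

```text
time: 12.0
tool_pos: [0.5523, -0.157, 0.1381]
tcp_rot: [-1.784, -2.586, -0.0]
wrist_force: [-1.3, 3.0, -10.1]
width: 0.161
grip_force: 30.0
```

Emit:
step_arm([
  [1.2,0,0,0.05,0],
  [1.2,0,0,0.05,0],
])

```text
time: 12.2
tool_pos: [0.5522, -0.157, 0.1376]
tcp_rot: [-1.784, -2.586, -0.0]
wrist_force: [-0.2, 2.8, -11.7]
width: 0.158
grip_force: 30.0
```

Emit:
step_arm([
  [1.2,0,0,0.05,0],
  [1.2,0,0,0.05,0],
])

```text
time: 12.4
tool_pos: [0.5523, -0.157, 0.1371]
tcp_rot: [-1.784, -2.586, -0.0]
wrist_force: [-1.2, 3.8, -10.8]
width: 0.159
grip_force: 30.1
```

Emit:
step_arm([
  [1.2,0,0,0.05,0],
  [1.2,0,0,0.05,0],
])

```text
time: 12.6
tool_pos: [0.5523, -0.157, 0.1366]
tcp_rot: [-1.784, -2.586, -0.0]
wrist_force: [-1.6, 4.4, -9.9]
width: 0.152
grip_force: 30.1
```

Emit:
step_arm([
  [1.2,0,0,0.03,0],
  [1.2,0,0,0.05,0],
  [1.2,0,0,0.05,0],
])

```text
time: 12.9
tool_pos: [0.5523, -0.157, 0.1362]
tcp_rot: [-1.784, -2.586, -0.0]
wrist_force: [-1.5, 4.4, -10.0]
width: 0.152
grip_force: 30.2
```

Emit:
step_arm([
  [1.2,0,0,0.03,0],
  [1.2,0,0,0.03,0],
])

```text
time: 13.1
tool_pos: [0.5523, -0.1571, 0.1362]
tcp_rot: [-1.784, -2.586, -0.0]
wrist_force: [-1.8, 4.4, -8.3]
width: 0.159
grip_force: 30.4
```

Emit:
step_arm([
  [1.2,0,0,0.03,0],
  [1.2,0,0,0.03,0],
])

```text
time: 13.3
tool_pos: [0.5523, -0.1571, 0.1361]
tcp_rot: [-1.784, -2.586, -0.0]
wrist_force: [-3.2, 4.5, -7.3]
width: 0.158
grip_force: 30.6
```

Emit:
step_arm([
  [1.2,0,0,0.03,0],
  [1.2,0,0,0.03,0],
])

```text
time: 13.5
tool_pos: [0.5523, -0.1571, 0.1361]
tcp_rot: [-1.784, -2.586, -0.0]
wrist_force: [-2.8, 3.2, -5.9]
width: 0.154
grip_force: 30.8
```

The lug is resting in the notch: height is constant and the load is shifting onto the crown. I unload the rest and open gently.

Emit:
step_arm([
  [1.2,0,0,0.04,0],
  [1.2,0,0,0.09,0],
  [1.2,0,0,0.09,0],
], force=20)

```text
time: 13.8
tool_pos: [0.5524, -0.1571, 0.136]
tcp_rot: [1.784, 2.586, 0.0]
wrist_force: [-4.8, 5.4, -1.1]
width: 0.154
grip_force: 31.4
```

Emit:
step_arm([
  [1.5,0,0,0,0],
  [1.8,0,0,0,0],
  [2.2,0,0,0,0],
  [2.6,0,0,0,0],
  [2.6,0,0,0,0],
  [2.6,0,0,0,0],
])

```text
time: 14.4
tool_pos: [0.5527, -0.1574, 0.1347]
tcp_rot: [1.784, 2.585, 0.0]
wrist_force: [0.0, 0.0, -0.2]
width: 0.309
grip_force: 0.0
```

```bash
python3 -c "
from m import *
im,*_=meas('w7');print(bot.read_state()['tcp_rot'],bot.read_state()['torque'])"
```

```text
14.4 [ 0.55267353 -0.15736383  0.13467317] -0.6833688637962393 [ 0.03424038  0.04063512 -0.21746861] 0.30873893390393636
red [298, 278, 44, 127, 4825] ztop 0.144 n 3774 rect mm [ 552.7 -156.4] [13.7 35.6] 20.5 mean [ 0.5519 -0.1542  0.1429]
blue [255, 35, 50, 54, 1926] ztop 0.0862 n 1719 rect mm [504.3 -74.4] [15.7 15.8] 2.7 mean [ 0.5045 -0.0744  0.085 ]
blue [629, 303, 11, 24, 137] ztop 0.0086 n 38 rect mm [ 780.4 -136.4] [2.4 6.9] 2.4 mean [ 0.7808 -0.137   0.0069]
yel [34, 159, 47, 16, 460] ztop 0.0238 n 427 rect mm [ 396.7 -167.4] [28.9  6.9] 15.3 mean [ 0.3972 -0.1671  0.0219]
yel [283, 260, 39, 57, 818] ztop 0.0924 n 814 rect mm [ 542.5 -156.9] [28.5 11. ] 86.6 mean [ 0.5423 -0.1565  0.0914]
yel [341, 282, 16, 19, 143] ztop 0.0924 n 143 rect mm [ 564.5 -152. ] [6.5 8.7] 27.4 mean [ 0.564  -0.1516  0.0914]
[1.78391303e+00 2.58535246e+00 4.97892938e-05] [-0.02038151  0.03438409  0.01535065]
```

View pics/w7.png

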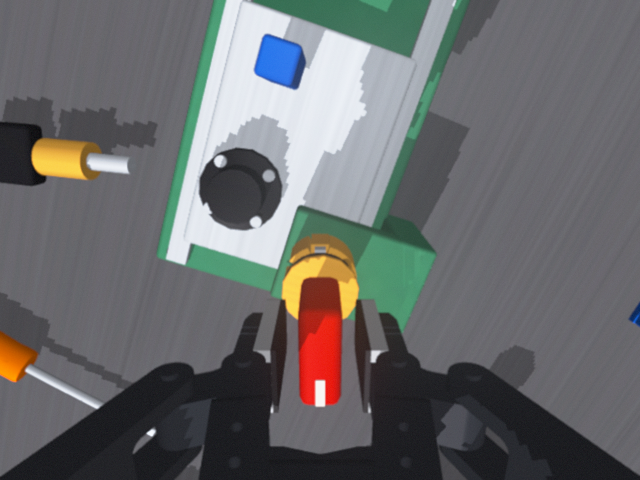

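The knob stands 12 mm up, turned 72°, with its white end at (320,393), and the fingers are clear of it. Next I move up, over the post, rotate so the fingers straddle it across x, and look.

Emit:
step_arm([
  [2.6,0,0,-2,0],
  [2.8,0,0,-5,0],
  [4,0,0,-7,0],
  [5,4,-0.8,-7,8],
  [5,9.5,-1.6,-7,16],
  [5,9.5,-1.6,-5,18.5],
  [5,9.5,-1.6,-3,18.5],
  [5,9.5,-1.6,-3,18.5],
])

```text
time: 15.25
tool_pos: [0.5012, -0.073, 0.1617]
tcp_rot: [-2.172, -2.263, 0.005]
wrist_force: [-0.8, -0.2, -0.9]
width: 0.585
grip_force: 0.0
```

```bash
python3 -c "
from m import *
meas('w8');print(bot.read_state()['tcp_rot'])"
```

```text
15.25 [ 0.50116947 -0.07304517  0.16167474] -0.23484871987136394 [-0.84785869 -0.15469185 -0.9352791 ] 0.5847968684100843
red [396, 419, 10, 26, 147] ztop 0.1285 n 37 rect mm [530.1 -99.7] [ 2.6 93.6] 15.2 mean [ 0.5384 -0.1311  0.1388]
blue [311, 228, 29, 53, 1125] ztop 0.086 n 829 rect mm [503.8 -73.8] [14.5 15.5] 2.8 mean [ 0.5038 -0.0732  0.085 ]
yel [251, 28, 203, 43, 7925] ztop 0.0404 n 7620 rect mm [513.9  36.1] [109.8  19.9] 2.5 mean [0.5136 0.0359 0.0391]
yel [377, 393, 22, 39, 556] ztop 0.0923 n 553 rect mm [ 542.4 -157.4] [26.9 11.3] 89.3 mean [ 0.5429 -0.157   0.0913]
[-2.17411713 -2.26408273  0.0028154 ]
```

Emit:
step_arm([
  [5,-0.1,0.28,3,0],
  [5,-0.1,0.28,6,0],
  [4.5,-0.1,0.28,8.5,0],
  [3,-0.1,0.28,9.2,0],
  [2,-0.1,0.28,9.2,0],
  [1.8,-0.1,0.28,9.2,0],
  [1.6,-0.1,0.28,9.2,0],
  [1.4,-0.1,0.28,9.2,0],
  [1.4,-0.1,0.28,9.2,0],
  [1.4,-0.1,0.28,9.2,0],
], force=20)

```text
time: 16.3
tool_pos: [0.5035, -0.0751, 0.0722]
tcp_rot: [-2.173, -2.263, 0.007]
wrist_force: [-8.1, -0.6, -2.3]
width: 0.184
grip_force: 19.7
```

Emit:
step_arm([
  [1.4,0.3,0,0,0],
  [1.4,0.8,0,0,0],
  [1.4,1.4,0,0,0],
  [1.4,2,0,0,0],
  [1.4,2.6,0,0,0],
  [1.4,3.2,0,0,0],
  [1.4,3.8,0,0,0],
  [1.4,4.4,0,0,0],
  [1.4,5,0,0,0],
  [1.4,5.6,0,0,0],
  [1.4,6.2,0,0,0],
  [1.4,6.8,0,0,0],
  [1.4,7.2,0,0,0],
  [1.4,7.4,0,0,0],
  [1.4,7.6,0,0,0],
  [1.4,7.7,0,0,0],
  [1.4,7.8,0,0,0],
  [1.4,7.8,0,0,0],
])

```text
time: 18.1
tool_pos: [0.4998, 0.0026, 0.0722]
tcp_rot: [-2.173, -2.263, 0.009]
wrist_force: [-10.0, -1.9, -1.2]
width: 0.184
grip_force: 20.6
```

Emit:
step_arm([
  [1.4,0.1,0,0,0],
  [1.4,0.2,0,0,0],
  [1.4,0.3,0,0,0],
  [1.4,0.4,0,0,0],
  [1.4,0.4,0,0,0],
])

```text
time: 18.6
tool_pos: [0.4997, 0.005, 0.0722]
tcp_rot: [-2.173, -2.265, 0.012]
wrist_force: [-9.5, -9.2, -1.9]
width: 0.183
grip_force: 20.4
```

The travel is 80 mm and the force is rising against the stop. I release, retreat and verify.

Emit:
step_arm([
  [1.4,-0.15,0,0,0],
  [2,-0.15,0,0,0],
  [3,-0.15,0,0,0],
  [4.5,-0.15,0,0,0],
  [4.5,-0.15,0,0,0],
  [4.5,-0.15,0,-3,0],
  [4.5,-0.15,0,-7,0],
  [4.5,-4,0,-12,0],
  [4.5,-8,0,-16,0],
  [4.5,-12,0,-18,0],
  [4.5,-12,0,-18,0],
  [4.5,-12,0,-18,0],
  [4.5,-12,0,-18,0],
])

```text
time: 19.9
tool_pos: [0.5075, -0.1121, 0.2514]
tcp_rot: [-2.176, -2.263, -0.0]
wrist_force: [0.2, 0.9, -0.8]
width: 0.528
grip_force: 0.0
```

```bash
python3 m.py w9
```

```text
19.9 [ 0.50751015 -0.11212248  0.25142475] -0.3055066242342542 [ 0.19410285  0.89763648 -0.7983648 ] 0.5282245917064918
red [370, 275, 27, 46, 601] ztop 0.2344 n 34 rect mm [ 531. -104.] [10.1  3.6] 68.4 mean [ 0.5313 -0.1029  0.2365]
blue [304, 29, 24, 32, 716] ztop 0.0863 n 590 rect mm [500.3   5.2] [14.7 14.9] 2.3 mean [0.5003 0.0053 0.0851]
blue [605, 90, 35, 162, 2811] ztop 0.0373 n 271 rect mm [ 780.5 -120.7] [37.8  3.4] 89.9 mean [ 0.7805 -0.1262  0.0381]
yel [261, 0, 152, 25, 3164] ztop 0.0404 n 3112 rect mm [514.1  33. ] [109.8  14.9] 2.3 mean [0.5136 0.0333 0.0392]
yel [179, 250, 31, 12, 224] ztop 0.0239 n 213 rect mm [ 396.6 -167. ] [28.5  8.3] 14.0 mean [ 0.3967 -0.1667  0.0222]
yel [358, 264, 18, 38, 337] ztop 0.0926 n 336 rect mm [ 542.7 -156.6] [29.9 11.1] 88.4 mean [ 0.5428 -0.1563  0.0915]
yel [389, 271, 12, 23, 153] ztop 0.0924 n 152 rect mm [ 565.6 -155.1] [ 7.  15.8] 25.6 mean [ 0.5647 -0.1545  0.0914]
```

View pics/w9.png

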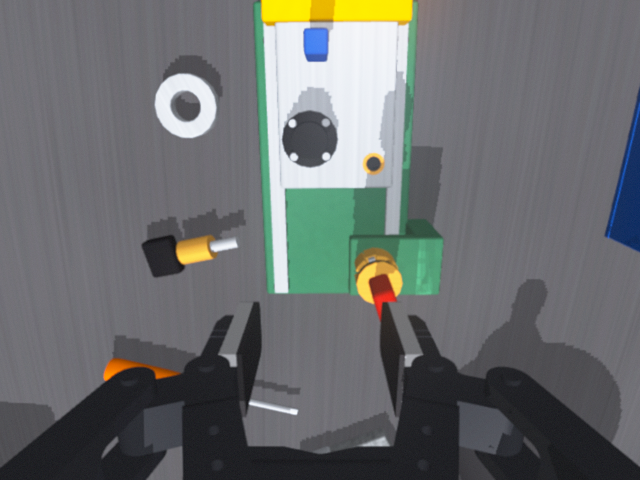

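The carriage touches the yellow stop (316,20). The post moved 79.6 mm to (316,44), and the knob is still parked at (382,290).

```bash
python3 -c "
from h import *
print(bot.finish_job())"
```

```text
the job is handed in; nothing more can be done
None
```

I parked the plunger in its rest notch (12 mm up, turned about 72°), pushed the carriage home against the yellow stop (about 80 mm of travel), and handed the job in with the gripper clear; no verdict came back.

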